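# Register power modules in the hold-down fixture and lock it

## Robot

A 6-joint arm with a two-finger parallel gripper is mounted at the origin on the work surface. World frame = base frame: x ahead of the robot, y to its left, z up, the work surface at z = 0. Lengths are in m, angles in rad, forces in N, time in s.
With the tool pointing down it reaches from about 0.35 to 0.975 m from the base axis. Payload 7.1 kg.
Tool frame: the origin (TCP) lies on the mounting face of the last link; the fingertips stand r.tip_extent ahead of it and the grasp point (between the pads) lies 163 mm ahead of it (r.tip_extent is the distance from the TCP to the fingertips, in m); z points along the fingers, y is the line along which they close (so a half turn about z gives the same grasp; the last joint's range is limited). The gripper opens to 88 mm and grips with 3 to 60 N. Pads are 20 mm wide; open, the fingers measure 115 mm over their backs; the gripper's body (75 mm by 178 mm) begins 61 mm behind the grasp point.
Start: joints at [1.084, 0.423, 1.63, -0, 1.089, -0.019], TCP at [0.282, 0.558, 0.405] pointing down, gripper open.
Joint ranges: [-3, 3], [-0.9, 2.11], [0.09, 2.58], [-1.31, 4.45], [0.11, 2.69], [-2.54, 2.54]. Speed limits (rad/s): [2.39, 2.39, 3.01, 3.14, 3.14, 3.14].

## Interface

Orientations are given as a unit quaternion [x, y, z, w].
In Python, from station import r gives the robot as it stands. The module is installed in compiled form; this text tells all that it offers.
- The arm moves only by the shell command python3 -m creep 'ROWS' [FORCE]. ROWS is JSON, a list of rows, each a list of 5 numbers: the gripper command: -1 is fully open, 1 is shut, values between are in proportion, then the shift along the world's x, y, z in m, then the turn about the world's z in rad. A call has 1 to 12 rows; each row is the pose to reach, as a shift and turn from the pose commanded when the call began; what a row does not reach only later rows make up. A row lasts 1/8 s, in which the tool goes at most 62.5 mm and 10.7 degrees, less where a joint would pass 70% of its speed; a pose out of reach is approached as far as the arm can. A call with a gripper value outside its range is refused whole. The fingers move at their own pace and stop on an object; FORCE is the grip in N (left out, the last holds). Time passes only in rows, so rows that repeat a pose let the fingers close. It gives the time, the measured TCP pose, the force, the opening and the grip force at its end, in the units of the state.
- r.read_state(): the state, without advancing time (a new reading comes with each control period).
- r.get_image(name): name is "side" or "top" or "wrist"; returns a dict with "img" (480x640x3 uint8, red, green, blue), "mtx" (3x3 intrinsics, pixels), "D" ([k1, k2, p1, p2, k3] as OpenCV has them; the pictures are not rectified), "origin" and "rotation" of the camera in the world. Camera axes: x right, y up, looking along -z (the intrinsics and any distortion apply to the point x, -y, -z); pixel columns grow to the right and rows downward; lengths in m; the calibration is good to about 2 mm. A picture is of the moment at which its call begins. There is no depth.
- r.finish_job(): hands the job in; it is judged then, once.
The state is a dict: "clock": time; "joints": joint angles; "qvel": joint speeds; "effort": joint torques, N m; "tool_pos": TCP position; "orientation": TCP orientation; "ft_force": force on the tool from outside, world axes, zero at the start; "torque": the same for the moment, N m; "finger_gap": finger opening in m; "grip_force": force on a finger pad.
Only numpy, scipy, OpenCV 4.12 (cv2) and the standard library are available. Lean on these libraries where they do the work, as an engineer would, in place of code of your own. Each camera call takes 0.05 s, during which the arm holds its last target. There are 200 camera calls.

## Task

Turn the orange lock collar anticlockwise to fully open and lift the blue frame upright, then load every power module on the bench into the fixture, one per bay (any bay), flat on the plate, its white-connector end pushed fully home against the end fence and its left long edge (seen from the robot) pushed fully home against that bay's side stop. When all are seated, swing the frame all the way down over them and only then turn the collar clockwise all the way to its locked mark. Leave the jar, spool, meter and screwdriver where they are.

Things in the scene. Friction and masses are not known exactly. Their poses are not given: they have to be found in the camera images.
- fixture: aluminium fixture fixed to the bench. Origin: underside centre of its main plate; x away from the robot to the hinge, y along the row of three bays. Plate 200 x 262 mm, top at z = 12 mm. Dark steel stops rise 6 mm above it (to z = 18 mm): one end fence across all bays, stop face at x = +60 mm facing -x, and one side stop per bay. A tab on the -y side carries the lock collar
- frame (a joint): hinge of the blue hold-down frame, rad: 0 = shut, level, at its stop; grows as the front lifts; 1.75 = fully open, just past upright; starts shut. Friction hinge, about 0.45 N m: stays where left. Side arms 10 mm wide at fixture y = +-140 mm. White round-ended keeper pins on a cross bar come down 2 mm outside a registered module's -x end and -y edge: it shuts only over registered modules
- frame_bar (a point): middle of the frame's front bar: round steel, 12 mm thick, 280 mm long parallel to the fixture's y, 210 mm from the hinge line, free all round: the grip. 36 mm above the bench when shut (only bench under it), about 245 mm when upright
- frame_hinge (a point): middle of the frame's hinge line (parallel to the fixture's y), at fixture x = 85, y = 0, z = 36 mm
- collar (a joint): captive lock collar on an upright post, rad: 0 = fully open, 1.3 = locked, at its end stop; grows clockwise seen from above; starts at 1.1-1.3. Its orange lug points along fixture +y, over the white mark on the frame's -y arm, when locked; about to -x when open. Friction 0.06 N m; stays where left
- collar_grip (a point): on the collar's axis, fixture x = -60, y = -185 mm, 78 mm above the bench, in the orange wing: grip bar 44 mm long, 14 mm thick, from 58 to 90 mm above the bench, in line with the lug. In the fixture frame wing and lug point at angle pi/2 + 1.3 - (joint value) from +x. Below: black disc, 46 mm across; lug reaches 58 mm from the axis, top 55 mm up
- bay1 (a point): where the origin of a module registered in this bay comes: fixture x = +10, y = +85 mm, on the plate (z = 12 mm). The bay's side stop is on its +y side: face at fixture y = +115 mm facing -y, x from -48 to +52 mm, 8 mm thick. The bay is 77 mm wide, from that face to the back of the next stop or the plate's edge
- bay2 (a point): where the origin of a module registered in this bay comes: fixture x = +10, y = +0 mm, on the plate (z = 12 mm). The bay's side stop is on its +y side: face at fixture y = +30 mm facing -y, x from -48 to +52 mm, 8 mm thick. The bay is 77 mm wide, from that face to the back of the next stop or the plate's edge
- bay3 (a point): where the origin of a module registered in this bay comes: fixture x = +10, y = -85 mm, on the plate (z = 12 mm). The bay's side stop is on its +y side: face at fixture y = -55 mm facing -y, x from -48 to +52 mm, 8 mm thick. The bay is 77 mm wide, from that face to the back of the next stop or the plate's edge
- module1: power module: green board on aluminium, 100 x 60 x 6 mm (x, y, z), 130-210 g. Centred on it a blue transformer block with dark core band, 32 x 32 mm, top 40 mm above the underside: the grip. White connector strip (10 x 44 mm, 7 mm tall) at the +x end, black strip (5 mm tall) at the -x end. Origin: centre of underside. May be absent (None)
- module2: power module: green board on aluminium, 100 x 60 x 6 mm (x, y, z), 130-210 g. Centred on it a blue transformer block with dark core band, 32 x 32 mm, top 40 mm above the underside: the grip. White connector strip (10 x 44 mm, 7 mm tall) at the +x end, black strip (5 mm tall) at the -x end. Origin: centre of underside. May be absent (None)
- module3: power module: green board on aluminium, 100 x 60 x 6 mm (x, y, z), 130-210 g. Centred on it a blue transformer block with dark core band, 32 x 32 mm, top 40 mm above the underside: the grip. White connector strip (10 x 44 mm, 7 mm tall) at the +x end, black strip (5 mm tall) at the -x end. Origin: centre of underside. May be absent (None)
- module1_plug (a point): point on this module's white connector end: 41 mm along its x, 13 mm above its underside
- module2_plug (a point): point on this module's white connector end: 41 mm along its x, 13 mm above its underside
- module3_plug (a point): point on this module's white connector end: 41 mm along its x, 13 mm above its underside
- jar: bystander: amber screw jar with dark cap, 64 mm across, 85 mm tall; origin at the centre of its underside
- spool: bystander: blue wire spool standing on end, 56 mm across, 46 mm tall; origin at the centre of its underside
- meter: bystander: red multimeter lying flat, 75 x 150 x 34 mm; origin at the centre of its underside
- driver: bystander: orange-handled screwdriver, 160 mm long, lying along its x; origin at the centre of its underside
Not all that is in view belongs to the job. What is shaped like the module1 but yellow is not meant. Leave any yellow look-alike of the module2 alone.

How it is judged:
On the way, in this order (a step that is already met when the one before it is completed fails the run):
1. the collar is turned open while the frame is still shut (value of joint collar below 0.3 rad and value of joint frame below 0.1 rad), for 0.2 s.
2. the frame is lifted upright (value of joint frame above 1.3 rad), for 0.2 s.
3. every module present is registered against fence and side stop, with the frame still open (x of module1 in the frame of fixture between 0.007 and 0.012 m and (y of module1 in the frame of fixture between 0.082 and 0.087 m or y of module1 in the frame of fixture between -0.003 and 0.002 m or y of module1 in the frame of fixture between -0.088 and -0.083 m) and z of module1 in the frame of fixture between 0.009 and 0.015 m and angle between the x axis of each of module1, module2, module3 and the x axis of fixture, either way round below 0.04 rad and angle between each of module1, module2, module3's own z axis and vertical below 0.05 rad and x of each of module1_plug, module2_plug, module3_plug in the frame of fixture above 0.03 m and linear speed of each of module1, module2, module3 below 0.02 m/s and x of module2 in the frame of fixture between 0.007 and 0.012 m and (y of module2 in the frame of fixture between 0.082 and 0.087 m or y of module2 in the frame of fixture between -0.003 and 0.002 m or y of module2 in the frame of fixture between -0.088 and -0.083 m) and z of module2 in the frame of fixture between 0.009 and 0.015 m and x of module3 in the frame of fixture between 0.007 and 0.012 m and (y of module3 in the frame of fixture between 0.082 and 0.087 m or y of module3 in the frame of fixture between -0.003 and 0.002 m or y of module3 in the frame of fixture between -0.088 and -0.083 m) and z of module3 in the frame of fixture between 0.009 and 0.015 m and value of joint frame above 0.9 rad), for 0.2 s.
4. the frame is shut over the registered modules, the collar not yet locked (x of module1 in the frame of fixture between 0.007 and 0.012 m and (y of module1 in the frame of fixture between 0.082 and 0.087 m or y of module1 in the frame of fixture between -0.003 and 0.002 m or y of module1 in the frame of fixture between -0.088 and -0.083 m) and z of module1 in the frame of fixture between 0.009 and 0.015 m and angle between the x axis of each of module1, module2, module3 and the x axis of fixture, either way round below 0.04 rad and angle between each of module1, module2, module3's own z axis and vertical below 0.05 rad and x of each of module1_plug, module2_plug, module3_plug in the frame of fixture above 0.03 m and linear speed of each of module1, module2, module3 below 0.02 m/s and x of module2 in the frame of fixture between 0.007 and 0.012 m and (y of module2 in the frame of fixture between 0.082 and 0.087 m or y of module2 in the frame of fixture between -0.003 and 0.002 m or y of module2 in the frame of fixture between -0.088 and -0.083 m) and z of module2 in the frame of fixture between 0.009 and 0.015 m and x of module3 in the frame of fixture between 0.007 and 0.012 m and (y of module3 in the frame of fixture between 0.082 and 0.087 m or y of module3 in the frame of fixture between -0.003 and 0.002 m or y of module3 in the frame of fixture between -0.088 and -0.083 m) and z of module3 in the frame of fixture between 0.009 and 0.015 m and value of joint frame below 0.05 rad and value of joint collar below 0.9 rad), for 0.2 s.
5. the collar is turned to its locked mark (value of joint frame below 0.05 rad and value of joint collar above 1.18 rad), for 0.2 s.
At the end, for the whole second after the job is handed in: Every module present lies flat in a bay, white connector towards the fence, its end within 3 mm of the fence and its long edge within 3 mm of the side stop, square within 0.04 rad; the frame is shut (below 0.05 rad) and the collar at its mark (above 1.18 rad); all at rest (all of step 5 and x of module1 in the frame of fixture between 0.007 and 0.012 m and (y of module1 in the frame of fixture between 0.082 and 0.087 m or y of module1 in the frame of fixture between -0.003 and 0.002 m or y of module1 in the frame of fixture between -0.088 and -0.083 m) and z of module1 in the frame of fixture between 0.009 and 0.015 m and angle between the x axis of each of module1, module2, module3 and the x axis of fixture, either way round below 0.04 rad and angle between each of module1, module2, module3's own z axis and vertical below 0.05 rad and x of each of module1_plug, module2_plug, module3_plug in the frame of fixture above 0.03 m and linear speed of each of module1, module2, module3 below 0.02 m/s and x of module2 in the frame of fixture between 0.007 and 0.012 m and (y of module2 in the frame of fixture between 0.082 and 0.087 m or y of module2 in the frame of fixture between -0.003 and 0.002 m or y of module2 in the frame of fixture between -0.088 and -0.083 m) and z of module2 in the frame of fixture between 0.009 and 0.015 m and x of module3 in the frame of fixture between 0.007 and 0.012 m and (y of module3 in the frame of fixture between 0.082 and 0.087 m or y of module3 in the frame of fixture between -0.003 and 0.002 m or y of module3 in the frame of fixture between -0.088 and -0.083 m) and z of module3 in the frame of fixture between 0.009 and 0.015 m); the robot touches nothing.
It fails at once if the jar is pushed more than 30 mm from its place (distance of jar from where it was at the start of the episode above 0.03 m).
It fails at once if the spool is pushed more than 30 mm from its place (distance of spool from where it was at the start of the episode above 0.03 m).
It fails at once if the meter is pushed more than 30 mm from its place (distance of meter from where it was at the start of the episode above 0.03 m).
It fails at once if the driver is pushed more than 30 mm from its place (distance of driver from where it was at the start of the episode above 0.03 m).
Of module1, module2, module3 only 2 to 3 are there at a start; the rules pass over those that are not, and their reading is None.
At some moment in a run one of module1, module2, module3 may be knocked a few centimetres aside while the robot is not near it.
It also fails if it takes over 210 s, if anything falls off the work surface, if the arm or the gripper's body presses on something with over 40 N, if the wrist force passes 120 N, or if a joint passes its speed limit or range.

## Working session

There is one attempt and no reset: what is moved stays moved. The work goes in short steps, Python scripts to look and compute and a shell command to move; the robot and the scene stay as the last step left them, time stands still between calls to the robot, and variables do not carry over. Pictures are saved under pics/ and viewed, at most 14 in all, crops included, and the job is handed in when it is done.

```bash
mkdir -p pics
cat > h.py <<'E'
import numpy as np, cv2
from station import r
def grab(n,save=None):
    c=r.get_image(n)
    if save: cv2.imwrite('pics/'+save+'.png',c['img'][:,:,::-1])
    return c
def ray(c,uv):
    p=cv2.undistortPoints(np.array([[uv]],float),np.array(c['mtx']),np.array(c['D'],float))[0,0]
    return np.array(c['origin']),np.array(c['rotation'])@np.array([p[0],-p[1],-1.0])
def onz(c,uv,z):
    o,d=ray(c,uv); return o+d*(z-o[2])/d[2]
def proj(c,P):
    R=np.array(c['rotation']);q=(np.atleast_2d(P)-np.array(c['origin']))@R
    q=q*[1,-1,-1]
    return cv2.projectPoints(q.astype(float),np.zeros(3),np.zeros(3),np.array(c['mtx']),np.array(c['D'],float))[0][:,0]
E
python3 - <<'E'
from h import *
for n in('top','side'):
    c=grab(n,n+'0'); print(n,np.round(c['origin'],3),np.round(c['rotation'],2).tolist())
s=r.read_state(); print(s['tool_pos'],s['orientation'],r.tip_extent,s['finger_gap'],s['clock'])
E
```

```text
top [0.278 0.07  1.33 ] [-0.07, 0.07, 0.71, -0.7]
side [ 0.003 -0.483  0.838] [0.35, -0.15, -0.34, 0.86]
[0.28168639 0.55766897 0.40397564] [ 2.31774509e-01  9.72769301e-01 -6.55978219e-04 -1.83627470e-04] 0.182 0.08778701322686099 0.1
```

View pics/top0.png

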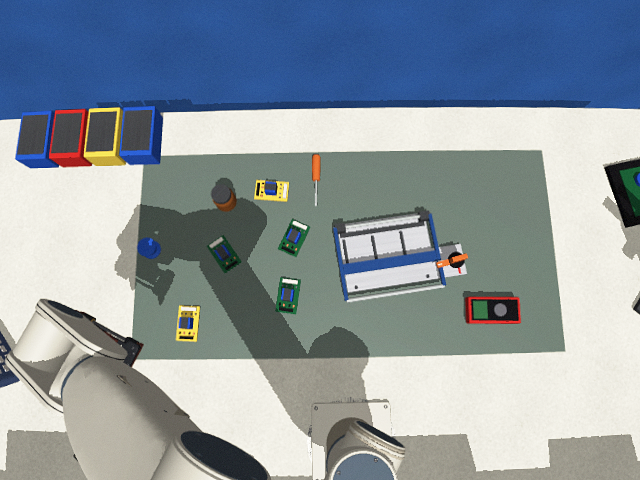

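View pics/side0.png

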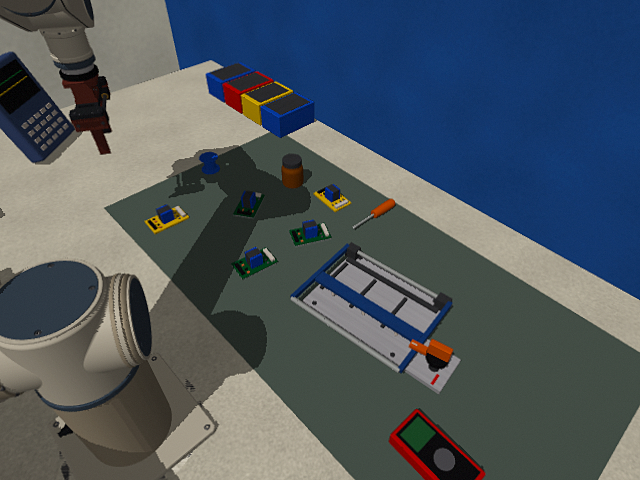

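The candidates in the top view are green modules at (223,254), (293,237) and (288,295), and yellow look-alikes at (272,190) and (188,323). I choose the three green ones. The fixture is around (390,255) and the collar at (457,260). Next is a close crop with mask measurements.

Run:
```python
from h import *
c=grab('top'); im=c['img']
a=cv2.resize(im[200:310,325:475],None,fx=5,fy=5,interpolation=cv2.INTER_CUBIC)
b=cv2.resize(im[210:320,200:320],None,fx=5,fy=5,interpolation=cv2.INTER_CUBIC)
cv2.imwrite('pics/fx.png',a[:,:,::-1]);cv2.imwrite('pics/mods.png',b[:,:,::-1])
hsv=cv2.cvtColor(im,cv2.COLOR_RGB2HSV)
roi=np.zeros(im.shape[:2],np.uint8); roi[205:320,200:322]=255
g=cv2.inRange(hsv,(55,120,25),(85,255,255))&roi
g=cv2.morphologyEx(g,cv2.MORPH_CLOSE,np.ones((15,15)))
for k in cv2.findContours(g,cv2.RETR_EXTERNAL,cv2.CHAIN_APPROX_SIMPLE)[0]:
    if cv2.contourArea(k)<200: continue
    box=cv2.boxPoints(cv2.minAreaRect(k)); W=np.array([onz(c,p,.006) for p in box])
    e=[W[1]-W[0],W[2]-W[1]]; L=max(e,key=np.linalg.norm)
    print(np.round(box.mean(0)),np.round(W.mean(0),4),[round(float(np.linalg.norm(x)),4) for x in e],'ang',np.arctan2(L[1],L[0]))
    m=cv2.inRange(hsv,(105,120,30),(130,255,255)); z=np.zeros_like(m); cv2.drawContours(z,[k],-1,255,-1)
    n=cv2.findNonZero(cv2.dilate(z,np.ones((5,5)))&m)
    if n is not None: print(' block',onz(c,n[:,0].mean(0),.035))
o=cv2.inRange(hsv,(5,150,120),(18,255,255));o[:, :430]=0;o[:235]=0;o[285:]=0
k=cv2.findNonZero(o);bx=cv2.minAreaRect(k);print('orange',bx)
```

```text
Traceback (most recent call last):
  File "h.py", line 11, in onz
    o,d=ray(c,uv); return o+d*(z-o[2])/d[2]
        ~~~^^^^^^
  File "h.py", line 9, in ray
    return np.array(c['origin']),np.array(c['rotation'])@np.array([p[0],-p[1],-1.0])
                                 ~~~~~~~~~~~~~~~~~~~~~~~^~~~~~~~~~~~~~~~~~~~~~~~~~~~
ValueError: matmul: Input operand 1 has a mismatch in its core dimension 0, with gufunc signature (n?,k),(k,m?)->(n?,m?) (size 3 is different from 4)
```

View pics/fx.png

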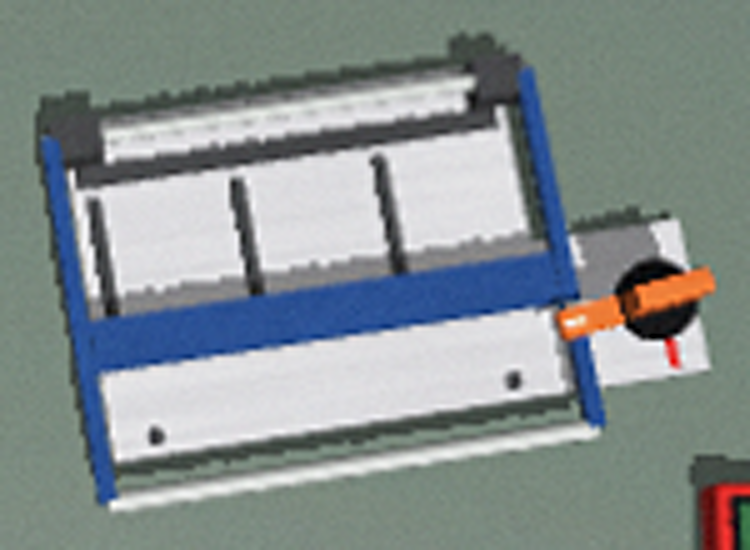

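View pics/mods.png

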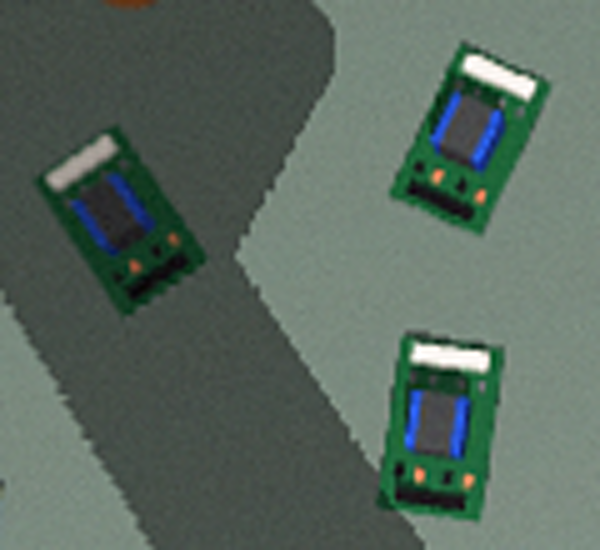

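Fixture crop: the collar disc is at crop (655,300), with the lug pointing over the frame arm, so it is locked. The front bar runs (112,505)–(600,430), and the stops' far ends are at (100,200), (245,180) and (385,157). Modules crop: three true green boards, white connectors all facing up (away from the robot). The camera rotation is a quaternion, so I fix the helper.

```bash
sed -i "s/np.array(c\['rotation'\])/Rm(c['rotation'])/" h.py
cat >> h.py <<'E'
from scipy.spatial.transform import Rotation
def Rm(q): return Rotation.from_quat(q).as_matrix()
E
cat > mods.py <<'E'
from h import *
def mods(c,y0=205,y1=320,x0=200,x1=322):
    im=c['img'];hsv=cv2.cvtColor(im,cv2.COLOR_RGB2HSV)
    roi=np.zeros(im.shape[:2],np.uint8); roi[y0:y1,x0:x1]=255
    g=cv2.inRange(hsv,(50,130,20),(85,255,255))&roi
    g=cv2.morphologyEx(g,cv2.MORPH_CLOSE,np.ones((13,13)))
    m=cv2.inRange(hsv,(105,120,30),(130,255,255))
    for k in cv2.findContours(g,cv2.RETR_EXTERNAL,cv2.CHAIN_APPROX_SIMPLE)[0]:
        if cv2.contourArea(k)<200: continue
        box=cv2.boxPoints(cv2.minAreaRect(k)); W=np.array([onz(c,p,.006) for p in box])
        e=[W[1]-W[0],W[2]-W[1]]; L=max(e,key=np.linalg.norm); L=L*np.sign(L[0])
        z=np.zeros_like(m); cv2.drawContours(z,[k],-1,255,-1)
        n=cv2.findNonZero(cv2.dilate(z,np.ones((3,3)))&m)
        print(np.round(box.mean(0)),'xy',np.round(W.mean(0)[:2],4),[round(float(np.linalg.norm(x)),3) for x in e],'yaw',round(float(np.arctan2(L[1],L[0])),3),'block',np.round(onz(c,n[:,0].mean(0),.035)[:2],4) if n is not None else '')
E
python3 - <<'E'
from mods import *
from scipy.optimize import least_squares
c=grab('top'); mods(c)
F=np.array([[-125,140,36],[-125,-140,36],[52,115,18],[52,30,18],[52,-55,18],[-60,-185,55]])/1e3
uv=np.array([[112,505],[600,430],[100,200],[245,180],[385,157],[655,300]])/5+[325,200]
def tf(p,F):
    a=p[2];R=np.array([[np.cos(a),-np.sin(a),0],[np.sin(a),np.cos(a),0],[0,0,1]]);return F@R.T+[p[0],p[1],0]
s=least_squares(lambda p:(proj(c,tf(p,F))-uv).ravel(),[.5,-.1,0],loss='soft_l1')
print(s.x,np.round(s.fun.reshape(-1,2),1).tolist())
for n,f in dict(collar=(-60,-185,78),bar=(-125,0,36),hinge=(85,0,36),b1=(10,85,12),b2=(10,0,12),b3=(10,-85,12)).items(): print(n,np.round(tf(s.x,np.array([f])/1e3),4))
c=grab('side'); print(proj(c,tf(s.x,np.array([[-60,-185,90],[-125,140,36],[-125,-140,36]])/1e3)))
st=r.read_state();print(Rotation.from_quat(st['orientation']).as_matrix().round(3))
w=grab('wrist');R=Rotation.from_quat(st['orientation']).as_matrix();print('cam in tool',R.T@(np.array(w['origin'])-st['tool_pos']))
E
```

```text
[288. 295.] xy [0.4092 0.1702] [0.099, 0.06] yaw -0.141 block [0.4083 0.1679]
[224. 254.] xy [0.5334 0.3579] [0.059, 0.099] yaw 0.593 block [0.5323 0.3563]
[294. 238.] xy [0.5791 0.1521] [0.1, 0.06] yaw -0.437 block [0.5763 0.1496]
[ 0.52963343 -0.12008094  0.13719148] [[-0.4, 0.1], [-0.7, -0.3], [0.2, 0.3], [-0.2, -0.1], [0.3, 0.2], [0.8, -0.2]]
collar [[ 0.4955 -0.3115  0.078 ]]
bar [[ 0.4058 -0.1372  0.036 ]]
hinge [[ 0.6138 -0.1085  0.036 ]]
b1 [[ 0.5279 -0.0345  0.012 ]]
b2 [[ 0.5395 -0.1187  0.012 ]]
b3 [[ 0.5512 -0.2029  0.012 ]]
[[442.09470906 347.03777327]
 [292.11561897 299.561645  ]
 [400.1309483  371.99042242]]
[[-0.893  0.451 -0.   ]
 [ 0.451  0.893 -0.001]
 [-0.    -0.001 -1.   ]]
cam in tool [ 0.07479359 -0.00046935  0.01844675]
```

```bash
python3 -m creep '[[-1,0.1,-0.3,0,-0.3],[-1,0.1,-0.3,0,-0.3],[-1,0.1,-0.3,0,-0.3],[-1,0.1,-0.3,0,-0.3],[-1,0.1,-0.3,0,-0.3],[-1,0.214,-0.869,0,-0.83],[-1,0.214,-0.869,0,-0.83],[-1,0.214,-0.869,0,-0.83],[-1,0.214,-0.869,0,-0.83],[-1,0.214,-0.869,0,-0.83],[-1,0.214,-0.869,0,-0.83],[-1,0.214,-0.869,0,-0.83]]' 30; python3 -m creep '[[-1,0,0,0,0]]'
```

```text
clock: 1.8
tool_pos: [0.4669, -0.1697, 0.4049]
orientation: [0.604, 0.797, 0.0, 0.0]
ft_force: [0.7, 0.8, 0.3]
finger_gap: 0.0879
grip_force: 0.0
clock: 1.92
tool_pos: [0.4674, -0.1712, 0.4048]
orientation: [0.606, 0.795, -0.0, 0.001]
ft_force: [-0.1, 1.1, -0.4]
finger_gap: 0.0875
grip_force: 0.0
```

```bash
python3 -m creep '[[-1,0.028,-0.14,0,0],[-1,0.028,-0.14,0,0],[-1,0.028,-0.14,0,0],[-1,0.028,-0.14,-0.04,0],[-1,0.028,-0.14,-0.04,0]]'
python3 - <<'E'
from h import *
c=grab('wrist','w1'); s=r.read_state(); print(s['tool_pos'],s['joints'])
hsv=cv2.cvtColor(c['img'],cv2.COLOR_RGB2HSV)
o=cv2.inRange(hsv,(5,150,100),(18,255,255))
for k in cv2.findContours(o,cv2.RETR_EXTERNAL,cv2.CHAIN_APPROX_SIMPLE)[0]:
    if cv2.contourArea(k)>300:
        b=cv2.boxPoints(cv2.minAreaRect(k));print(b.tolist(),[onz(c,p,.09)[:2].round(4).tolist() for p in b])
E
```

```text
clock: 2.55
tool_pos: [0.4938, -0.3058, 0.3621]
orientation: [0.604, 0.797, -0.0, -0.003]
ft_force: [0.6, 1.2, 0.0]
finger_gap: 0.0878
grip_force: 0.0
[ 0.49451013 -0.30604409  0.36384719] [-5.74711786e-01  4.10858481e-01  1.75822503e+00  3.25201365e-04
  9.76376483e-01 -8.48799548e-01]
[[312.0, 218.0], [332.0, 218.0], [332.0, 283.0], [312.0, 283.0]] [[0.4822, -0.2846], [0.4953, -0.2809], [0.5086, -0.3264], [0.4948, -0.3303]]
[[312.932373046875, 215.97573852539062], [314.02685546875, 167.81878662109375], [333.22149658203125, 168.25503540039062], [332.12701416015625, 216.4119873046875]] [[0.4824, -0.283], [0.4745, -0.2517], [0.4868, -0.2486], [0.4951, -0.2798]]
```

View pics/w1.png

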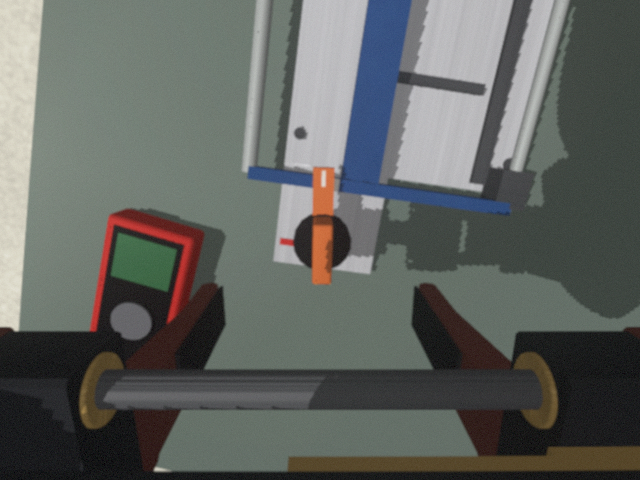

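Wrist view: the wing spans (312,218)–(332,283) and is aligned with the tool, centred between the fingers. Its centre is about (0.496,-0.309) and q is about 1.17. I descend, grip and turn.

```bash
python3 -m creep '[[-1,0.001,0.002,-0.06,0],[-1,0.001,0.002,-0.121,0],[-1,0.001,0.002,-0.121,0],[-1,0.001,0.002,-0.121,0],[1,0.001,0.002,-0.121,0],[1,0.001,0.002,-0.121,0],[1,0.001,0.002,-0.121,0],[1,0.001,0.002,-0.121,0],[1,0.001,0.002,-0.121,0]]' 30;  python3 -m creep '[[1,0,0,0,0.15],[1,0,0,0,0.3],[1,0,0,0,0.45],[1,0,0,0,0.6],[1,0,0,0,0.75],[1,0,0,0,0.9],[1,0,0,0,1.05],[1,0,0,0,1.12],[1,0,0,0,1.12],[1,0,0,0,1.12]]'
```

```text
clock: 3.72
tool_pos: [0.4959, -0.3055, 0.2437]
orientation: [0.604, 0.797, -0.0, -0.0]
ft_force: [0.1, 0.3, -0.5]
finger_gap: 0.0412
grip_force: 0.0
clock: 4.97
tool_pos: [0.4949, -0.3068, 0.2435]
orientation: [0.088, 0.996, -0.001, -0.001]
ft_force: [-6.7, -8.8, 0.5]
finger_gap: 0.014
grip_force: 30.0
```

Collar is at about 0.04 rad (open). I release it, rise and go above the bar.

```bash
python3 -m creep '[[-1,0,0,0,0],[-1,0,0,0,0],[-1,0,0,0,0],[-1,0,0,0.06,0],[-1,0,0,0.09,0],[-1,-0.05,0.1,0.09,-0.4],[-1,-0.05,0.1,0.09,-0.4],[-1,-0.091,0.17,0.06,-1.26],[-1,-0.091,0.17,0.06,-1.26],[-1,-0.091,0.17,0.06,-1.26],[0,-0.091,0.17,0.06,-1.26],[0,-0.091,0.17,0.06,-1.26]]' 20; python3 -m creep '[[0,0,0,0,0],[0,0,0,0,0],[0,0,0,0,0]]'
python3 - <<'E'
from h import *
s=r.read_state();print(s['joints'],s['tool_pos'])
c=grab('wrist','w2'); t=grab('top','t2')
F=np.array([[-125,y,36] for y in (60,100,140,-60,-100)])/1e3
a=.13719;R=np.array([[np.cos(a),-np.sin(a),0],[np.sin(a),np.cos(a),0],[0,0,1]])
print(proj(c,F@R.T+[.5296,-.1201,0]))
E
```

```text
clock: 6.48
tool_pos: [0.405, -0.1352, 0.3038]
orientation: [0.66, 0.751, 0.0, 0.0]
ft_force: [-0.4, 0.5, 0.2]
finger_gap: 0.0718
grip_force: 0.0
clock: 6.85
tool_pos: [0.4049, -0.1355, 0.3037]
orientation: [0.658, 0.753, -0.0, -0.0]
ft_force: [-0.6, -0.1, 0.6]
finger_gap: 0.0445
grip_force: 0.0
[-3.50821404e-01  3.05393918e-01  2.12570801e+00 -5.66390671e-06
  7.10505230e-01 -4.85322210e-01] [ 0.40490392 -0.13550716  0.30368009]
[[318.91406221 164.42392929]
 [318.78870451  98.35692424]
 [318.65090245  26.04182306]
 [319.229      331.59883282]
 [319.31726442 378.76290348]]
```

View pics/w2.png

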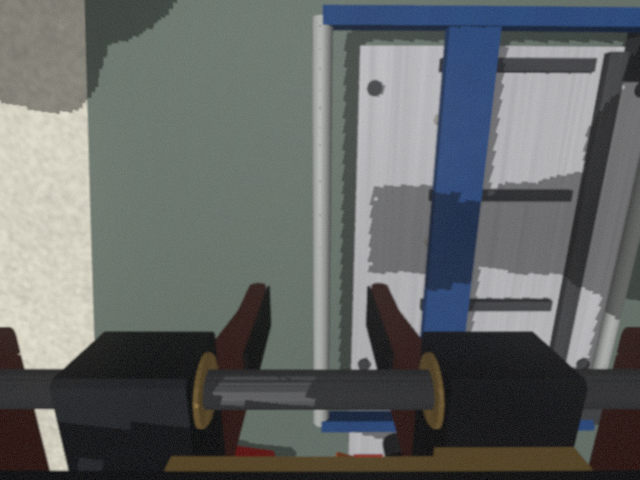

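The wrist view has the bar at col ~321, within 1 mm of prediction, so the fixture pose holds. Descend, grip and lift along the arc.

```bash
python3 -m creep '[[0,0.002,0,-0.06,0],[0,0.002,0,-0.105,0],[0,0.002,0,-0.105,0],[0,0.002,0,-0.105,0],[1,0.002,0,-0.105,0],[1,0.002,0,-0.105,0],[1,0.002,0,-0.105,0],[1,0.002,0,-0.105,0],[1,0.002,0,-0.105,0],[1,0.002,0,-0.105,0]]' 20
```

```text
clock: 8.2
tool_pos: [0.4071, -0.1355, 0.1987]
orientation: [0.659, 0.753, 0.0, 0.0]
ft_force: [1.5, 0.9, 0.6]
finger_gap: 0.0117
grip_force: 20.0
```

```bash
python3 -m creep '[[1,0.001,0,0.021,0],[1,0.004,0.0006,0.042,0],[1,0.0164,0.0023,0.082,0],[1,0.0364,0.005,0.1186,0],[1,0.0631,0.0087,0.1506,0],[1,0.0956,0.0132,0.1767,0],[1,0.1326,0.0183,0.1957,0],[1,0.1727,0.0238,0.2069,0],[1,0.2141,0.0296,0.2099,0],[1,0.235,0.0325,0.209,0],[1,0.235,0.0325,0.209,0],[1,0.235,0.0325,0.209,0]]'
python3 - <<'E'
from h import *
grab('side','s3')
E
```

```text
clock: 9.7
tool_pos: [0.6425, -0.1035, 0.4085]
orientation: [0.659, 0.753, 0.001, 0.002]
ft_force: [3.6, -3.5, 5.1]
finger_gap: 0.0112
grip_force: 20.0
```

View pics/s3.png

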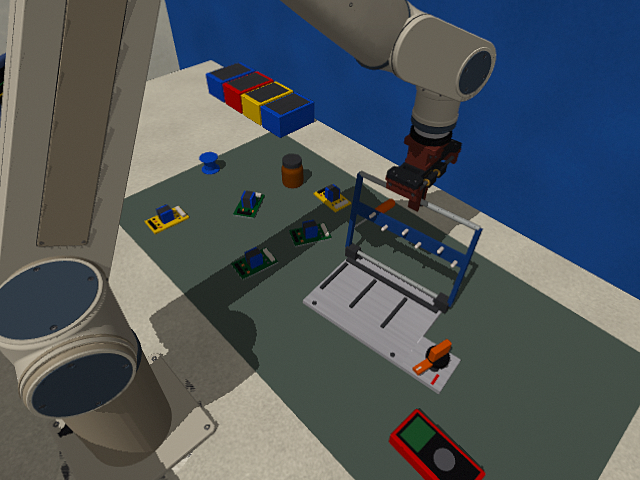

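Side view: the frame is upright with its pins pointing at the robot, and the collar is open. I release and go to the first module, the one at (0.409,0.170).

```bash
python3 -m creep '[[0,0,0,0,0],[0,0,0,0,0],[0,0,0,0,0],[-1,0,0,0.06,0],[-1,-0.03,0.03,0.06,0.2],[-1,-0.08,0.08,0.06,0.4],[-1,-0.12,0.14,0.06,0.6],[-1,-0.16,0.19,0.06,0.8],[-1,-0.2,0.23,0.06,1],[-1,-0.233,0.273,0.06,1.3],[-1,-0.233,0.273,0,1.3],[-1,-0.233,0.273,0,1.3]]'; python3 -m creep '[[-1,0,0,-0.05,0],[-1,0,0,-0.06,0],[-1,0,0,-0.06,0],[-1,0,0,-0.06,0]]';  python3 - <<'E'
from mods import *
print(r.read_state()['joints'])
mods(grab('top'))
c=grab('wrist','w4');im=c['img'];hsv=cv2.cvtColor(im,cv2.COLOR_RGB2HSV)
print(proj(c,[[.409,.170,.006],[.409,.169,.04]]))
m=cv2.inRange(hsv,(105,130,40),(130,255,255))
for k in cv2.findContours(m,cv2.RETR_EXTERNAL,cv2.CHAIN_APPROX_SIMPLE)[0]:
    if cv2.contourArea(k)>200: print(cv2.boundingRect(k),[onz(c,p,.04)[:2].round(4).tolist() for p in cv2.boxPoints(cv2.minAreaRect(k))])
E
```

```text
clock: 11.25
tool_pos: [0.4068, 0.1701, 0.405]
orientation: [0.069, 0.998, -0.002, -0.004]
ft_force: [0.6, 0.1, 0.7]
finger_gap: 0.088
grip_force: 0.0
clock: 11.75
tool_pos: [0.4098, 0.17, 0.3493]
orientation: [0.07, 0.998, 0.001, 0.001]
ft_force: [-0.2, -0.6, -0.5]
finger_gap: 0.088
grip_force: 0.0
[ 3.66290500e-01  2.41830221e-01  2.06240143e+00  1.18186611e-05
  8.34949953e-01 -1.06514745e+00]
[224. 254.] xy [0.5334 0.3579] [0.059, 0.099] yaw 0.593 block [0.5332 0.3561]
[296. 234.] xy [0.5897 0.1466] [0.074, 0.059] yaw -0.457 block [0.5784 0.1472]
[[317.98371553 225.06796765]
 [316.7893514  234.81320406]]
(188, 436, 21, 36) [[0.6246, 0.0121], [0.5836, 0.0313], [0.5896, 0.0435], [0.6309, 0.0246]]
(536, 304, 35, 28) [[0.4966, 0.3421], [0.4916, 0.3466], [0.5217, 0.3742], [0.527, 0.3697]]
(332, 206, 9, 47) [[0.3878, 0.1838], [0.3885, 0.1899], [0.4257, 0.1862], [0.425, 0.1799]]
(300, 206, 9, 47) [[0.4211, 0.153], [0.3843, 0.1595], [0.3853, 0.1655], [0.4221, 0.1592]]
```

View pics/w4.png

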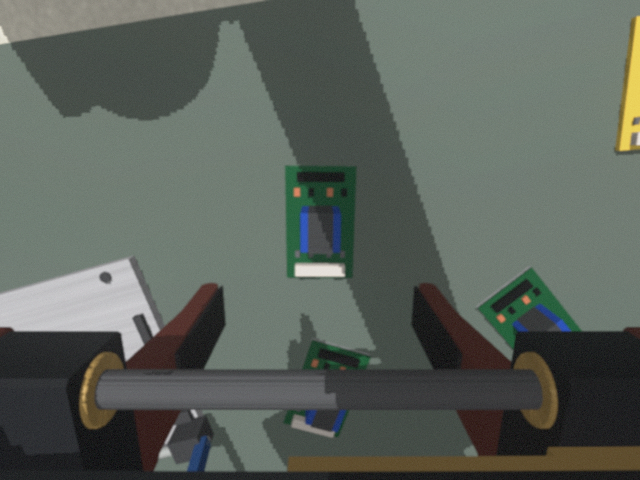

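Wrist view: the block is centred at (320,229), aligned with the fingers, and clear of neighbours. Descend, grip, lift.

```bash
python3 -m creep '[[-1,-0.002,0.001,-0.06,0],[-1,-0.002,0.001,-0.12,0],[-1,-0.002,0.001,-0.156,0],[-1,-0.002,0.001,-0.156,0],[-1,-0.002,0.001,-0.156,0],[1,-0.002,0.001,-0.156,0],[1,-0.002,0.001,-0.156,0],[1,-0.002,0.001,-0.156,0],[1,-0.002,0.001,-0.156,0],[1,-0.002,0.001,-0.156,0]]' 25; python3 -m creep '[[1,0,0,0.05,0],[1,0,0,0.1,0],[1,0,0,0.1,0],[1,0,0,0.1,0]]'
```

```text
clock: 13.1
tool_pos: [0.4069, 0.171, 0.1917]
orientation: [0.069, 0.998, -0.0, 0.0]
ft_force: [-0.2, 0.8, 0.4]
finger_gap: 0.0414
grip_force: 0.0
clock: 13.6
tool_pos: [0.4066, 0.1708, 0.2913]
orientation: [0.069, 0.998, -0.0, -0.0]
ft_force: [0.3, -0.3, -0.3]
finger_gap: 0.0022
grip_force: 0.0
```

Lifted before the fingers had closed, so I need about 8 rows to close. I reopen, check the module and retry.

```bash
python3 -m creep '[[-1,0,0,0.03,0],[-1,0,0,0.057,0],[-1,0,0,0.057,0],[-1,0,0,0.057,0],[-1,0,0,0.057,0],[-1,0,0,0.057,0],[-1,0,0,0.057,0],[-1,0,0,0.057,0]]'
cat > wm.py <<'E'
# wrist view: find the module whose block is nearest image point; report pose + correction for tool
from h import *
def wm(tgt=None,save=None,z0=0.0):
    c=grab('wrist',save);s=r.read_state();im=c['img'].copy();hsv=cv2.cvtColor(im,cv2.COLOR_RGB2HSV)
    g=cv2.inRange(hsv,(50,130,15),(88,255,255));g=cv2.morphologyEx(g,cv2.MORPH_CLOSE,np.ones((31,31)))
    for k in cv2.findContours(g,cv2.RETR_EXTERNAL,cv2.CHAIN_APPROX_SIMPLE)[0]:
        if cv2.contourArea(k)<3000: continue
        b=cv2.boxPoints(cv2.minAreaRect(k));W=np.array([onz(c,p,z0+.006)[:2] for p in b])
        e=[W[1]-W[0],W[2]-W[1]];L=max(e,key=np.linalg.norm);L=L*np.sign(L[0])
        print('px',b.mean(0).round(),'xy',W.mean(0).round(4),'size',[round(float(np.linalg.norm(x)),3) for x in e],'yaw',round(float(np.arctan2(L[1],L[0])),3))
    q=s['orientation'];print('tool',s['tool_pos'].round(4),'yang',round(float(2*np.arctan2(q[1],q[0])-np.pi/2),3))
E
python3 -c "
from wm import *
wm(save='w5')"
```

```text
clock: 14.6
tool_pos: [0.4069, 0.171, 0.3486]
orientation: [0.069, 0.998, -0.0, -0.0]
ft_force: [0.7, -0.3, -0.3]
finger_gap: 0.0782
grip_force: 0.0
px [318. 226.] xy [0.4075 0.1699] size [0.057, 0.098] yaw -0.114
tool [0.4069 0.171  0.3486] yang 1.433
```

```bash
python3 -m creep '[[-1,0,0,-0.06,0],[-1,0,0,-0.12,0],[-1,0,0,-0.157,0],[-1,0,0,-0.157,0],[1,0,0,-0.157,0],[1,0,0,-0.157,0],[1,0,0,-0.157,0],[1,0,0,-0.157,0],[1,0,0,-0.157,0],[1,0,0,-0.157,0],[1,0,0,-0.157,0],[1,0,0,-0.157,0]]' 25; python3 -m creep '[[1,0,0,0,0],[1,0,0,0,0],[1,0,0,0.05,0],[1,0,0,0.1,0],[1,0,0,0.1,0],[1,0,0,0.1,0]]'
```

```text
clock: 16.15
tool_pos: [0.4069, 0.171, 0.1918]
orientation: [0.069, 0.998, -0.0, -0.0]
ft_force: [-1.3, -0.3, 4.7]
finger_gap: 0.0319
grip_force: 25.0
clock: 16.9
tool_pos: [0.4065, 0.1708, 0.291]
orientation: [0.069, 0.998, -0.0, -0.0]
ft_force: [0.1, 0.1, -2.0]
finger_gap: 0.0321
grip_force: 25.0
```

Held. I carry it to above bay 3, offset from the stops.

```bash
python3 -m creep '[[1,0.02,-0.055,0,0.05],[1,0.04,-0.11,0,0.1],[1,0.06,-0.165,0,0.15],[1,0.08,-0.22,0,0.2],[1,0.1,-0.275,0,0.25],[1,0.12,-0.33,0,0.275],[1,0.138,-0.381,0,0.275],[1,0.138,-0.381,0,0.275],[1,0.138,-0.381,-0.06,0.275],[1,0.138,-0.381,-0.06,0.275],[1,0.138,-0.381,-0.06,0.275]]'
python3 - <<'E'
from h import *
c=grab('wrist','w6')
a=.13719;R=np.array([[np.cos(a),-np.sin(a),0],[np.sin(a),np.cos(a),0],[0,0,1]])
P=np.array([[-100,-131,12],[-48,-55,18],[-48,-47,18],[-48,30,18],[-100,0,12]])/1e3@R.T+[.5296,-.1201,0]
print(proj(c,P).round()); print(r.read_state()['joints'].round(2))
E
```

```text
clock: 18.27
tool_pos: [0.5448, -0.2093, 0.2317]
orientation: [-0.069, 0.998, 0.0, -0.001]
ft_force: [-0.4, -0.6, -0.6]
finger_gap: 0.0314
grip_force: 25.0
[[237.  80.]
 [388. 188.]
 [403. 188.]
 [552. 188.]
 [502.  81.]]
[-0.39  0.61  1.81  0.    0.72 -2.1 ]
```

View pics/w6.png

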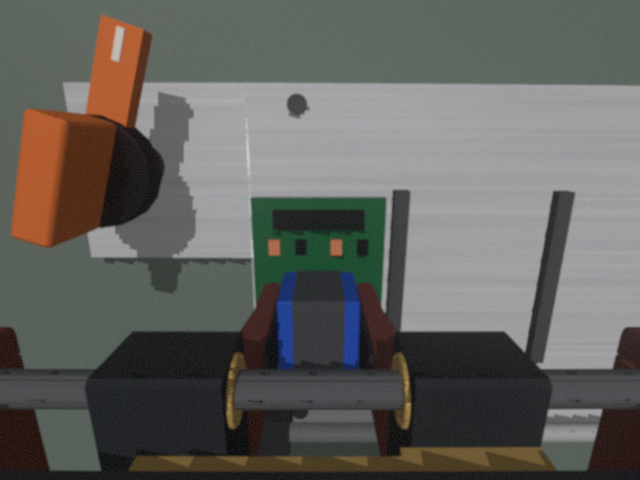

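Wrist view: the module is square between the plate edge (col 250) and bay 3's stop (left face col 392), and its right edge at col 386 is clear. Lower it, then push toward the fence watching force.

```bash
python3 -m creep '[[1,0,0,-0.014,0],[1,0,0,-0.024,0],[1,0,0,-0.027,0],[1,0,0,-0.027,0]]'; python3 -m creep '[[1,0.002,0.0003,0,0],[1,0.004,0.0006,0,0],[1,0.006,0.0008,0,0],[1,0.006,0.0008,0,0]]'; python3 -m creep '[[1,0.0015,0.0002,0,0],[1,0.003,0.0004,0,0],[1,0.003,0.0004,0,0]]'
```

```text
clock: 18.82
tool_pos: [0.5448, -0.21, 0.2044]
orientation: [-0.069, 0.998, 0.0, -0.0]
ft_force: [-0.1, 0.1, -1.7]
finger_gap: 0.032
grip_force: 25.0
clock: 19.32
tool_pos: [0.5511, -0.2092, 0.2048]
orientation: [-0.069, 0.998, -0.0, 0.0]
ft_force: [0.3, 0.0, -2.7]
finger_gap: 0.0315
grip_force: 25.0
clock: 19.7
tool_pos: [0.5533, -0.2088, 0.2044]
orientation: [-0.069, 0.998, 0.0, -0.001]
ft_force: [-4.4, -1.1, 0.8]
finger_gap: 0.0318
grip_force: 25.0
```

```bash
python3 -m creep '[[1,0.002,0.0003,0,0],[1,0.002,0.0003,0,0]]'; python3 -m creep '[[1,-0.0003,0.002,0,0],[1,-0.0006,0.004,0,0],[1,-0.0007,0.005,0,0],[1,-0.0007,0.005,0,0]]'; python3 -m creep '[[1,-0.0002,0.0015,0,0],[1,-0.0002,0.0015,0,0]]'; python3 -m creep '[[1,-0.0002,0.0015,0,0],[1,-0.0002,0.0015,0,0]]'
```

```text
clock: 19.95
tool_pos: [0.554, -0.2086, 0.2041]
orientation: [-0.068, 0.998, 0.001, -0.003]
ft_force: [-11.1, -3.7, 2.6]
finger_gap: 0.0317
grip_force: 25.0
clock: 20.45
tool_pos: [0.5533, -0.2044, 0.2041]
orientation: [-0.068, 0.998, 0.0, -0.002]
ft_force: [-10.9, -8.0, 0.4]
finger_gap: 0.0317
grip_force: 25.0
clock: 20.7
tool_pos: [0.5531, -0.2029, 0.2041]
orientation: [-0.068, 0.998, 0.0, -0.002]
ft_force: [-10.5, -9.2, 1.2]
finger_gap: 0.0318
grip_force: 25.0
clock: 20.95
tool_pos: [0.5529, -0.2014, 0.2041]
orientation: [-0.068, 0.998, 0.0, -0.002]
ft_force: [-9.5, -9.7, 0.5]
finger_gap: 0.0318
grip_force: 25.0
```

```bash
python3 -m creep '[[1,-0.0002,0.0015,0,0],[1,-0.0002,0.0015,0,0]]'; python3 -m creep '[[1,-0.0002,0.0015,0,0],[1,-0.0002,0.0015,0,0]]';  python3 - <<'E'
from h import *
grab('wrist','w7')
E
```

```text
clock: 21.2
tool_pos: [0.5527, -0.1999, 0.2041]
orientation: [-0.068, 0.998, 0.0, -0.002]
ft_force: [-10.0, -9.7, 0.5]
finger_gap: 0.0317
grip_force: 25.0
clock: 21.45
tool_pos: [0.5526, -0.1989, 0.2041]
orientation: [-0.068, 0.998, -0.0, -0.002]
ft_force: [-10.3, -11.7, 1.2]
finger_gap: 0.0317
grip_force: 25.0
```

View pics/w7.png

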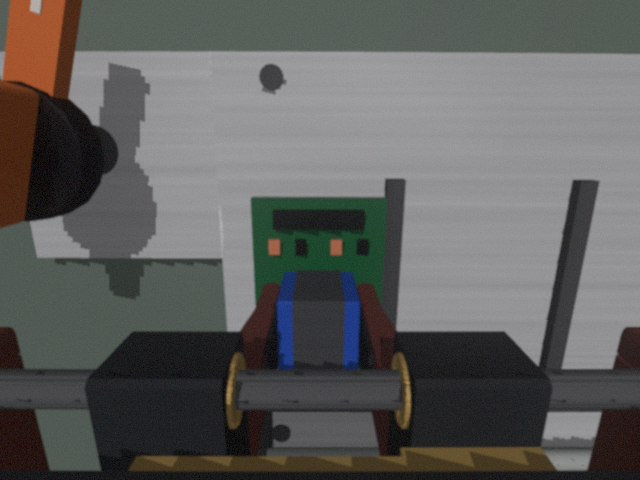

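```bash
python3 -m creep '[[1,-0.0002,0.0015,0,0],[1,-0.0002,0.0015,0,0]]'; python3 -m creep '[[1,-0.0002,0.0015,0,0],[1,-0.0002,0.0015,0,0]]'
```

```text
clock: 21.75
tool_pos: [0.5525, -0.1984, 0.2042]
orientation: [-0.069, 0.998, -0.001, -0.002]
ft_force: [-11.4, -19.6, -0.9]
finger_gap: 0.0317
grip_force: 25.0
clock: 22.0
tool_pos: [0.5524, -0.198, 0.2043]
orientation: [-0.069, 0.998, -0.002, -0.002]
ft_force: [-13.0, -26.6, -2.9]
finger_gap: 0.0321
grip_force: 25.0
```

Home in both directions. Relieve slightly, open, rise, and check.

```bash
python3 -m creep '[[1,0.0001,-0.0015,0,0],[1,0.0001,-0.0015,-0.0012,0],[0,0.0001,-0.0015,-0.0012,0],[-1,0.0001,-0.0015,-0.0012,0],[-1,0.0001,-0.0015,-0.0012,0],[-1,0.0001,-0.0015,-0.0012,0],[-1,0.0001,-0.0015,-0.0012,0],[-1,0.0001,-0.0015,-0.0012,0],[-1,0,-0.0015,0.04,0],[-1,0,-0.0015,0.09,0],[-1,-0.03,-0.0015,0.12,0],[-1,-0.03,-0.0015,0.12,0]]'
python3 - <<'E'
from h import *
from wm import wm
wm(save='w8',z0=.012)
E
```

```text
clock: 23.5
tool_pos: [0.5234, -0.1961, 0.3268]
orientation: [-0.068, 0.998, -0.001, 0.001]
ft_force: [-0.1, -0.2, 0.9]
finger_gap: 0.0879
grip_force: 0.0
px [310. 267.] xy [ 0.5526 -0.1993] size [0.057, 0.098] yaw 0.158
tool [ 0.5239 -0.1961  0.3255] yang 1.708
```

View pics/w8.png

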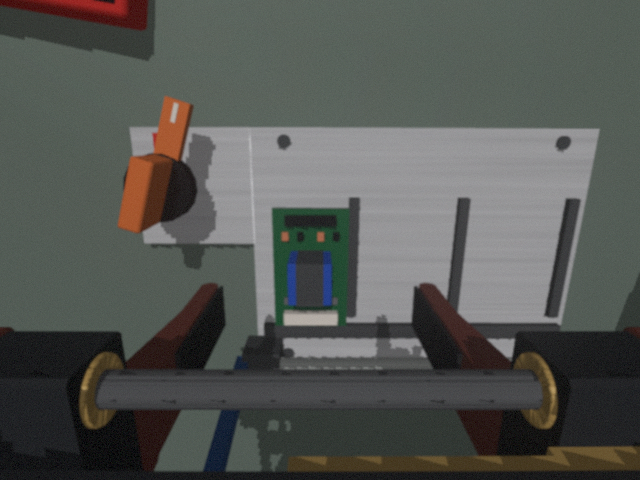

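Module 1 is seated against the fence (row 325) and stop (col 348). Next is the module near (0.579,0.152), going round clear of the frame.

```bash
python3 -m creep '[[-1,-0.04,0.04,0.02,0],[-1,-0.07,0.09,0.02,-0.1],[-1,-0.08,0.15,0.02,-0.2],[-1,-0.08,0.21,0.02,-0.3],[-1,-0.07,0.27,0.02,-0.4],[-1,-0.03,0.315,0.02,-0.5],[-1,0.02,0.345,0.02,-0.574],[-1,0.054,0.348,0.02,-0.574],[-1,0.054,0.348,0.02,-0.574],[-1,0.054,0.348,0.02,-0.574],[-1,0.054,0.348,0.02,-0.574]]'
python3 - <<'E'
from wm import *
from mods import mods
wm(save='w9')
mods(grab('top'))
E
```

```text
clock: 24.92
tool_pos: [0.5771, 0.1516, 0.3441]
orientation: [0.217, 0.976, -0.0, -0.001]
ft_force: [-0.3, -0.3, -0.4]
finger_gap: 0.0879
grip_force: 0.0
px [322. 226.] xy [0.5782 0.1545] size [0.057, 0.098] yaw -0.409
px [537.  58.] xy [0.5271 0.3618] size [0.066, 0.101] yaw 0.632
tool [0.5772 0.1517 0.3444] yang 1.134
[224. 254.] xy [0.5334 0.3579] [0.059, 0.099] yaw 0.593 block [0.5328 0.3562]
```

```bash
python3 -m creep '[[-1,0.001,0.001,-0.06,0],[-1,0.001,0.001,-0.12,0],[-1,0.001,0.001,-0.152,0],[-1,0.001,0.001,-0.152,0],[1,0.001,0.001,-0.152,0],[1,0.001,0.001,-0.152,0],[1,0.001,0.001,-0.152,0],[1,0.001,0.001,-0.152,0],[1,0.001,0.001,-0.152,0],[1,0.001,0.001,-0.152,0],[1,0.001,0.001,-0.152,0],[1,0.001,0.001,-0.152,0]]' 25; python3 -m creep '[[1,0,0,0,0],[1,0,0,0,0],[1,0,0,0.05,0],[1,0,0,0.1,0],[1,0,0,0.1,0],[1,0,0,0.1,0]]'
```

```text
clock: 26.52
tool_pos: [0.579, 0.153, 0.1927]
orientation: [0.217, 0.976, -0.0, -0.0]
ft_force: [-0.7, 0.3, 2.0]
finger_gap: 0.0319
grip_force: 25.0
clock: 27.28
tool_pos: [0.5785, 0.1528, 0.292]
orientation: [0.217, 0.976, -0.0, -0.0]
ft_force: [0.5, 0.2, -3.0]
finger_gap: 0.0318
grip_force: 25.0
```

```bash
python3 -m creep '[[1,-0.05,-0.03,0,0.1],[1,-0.1,-0.06,0,0.2],[1,-0.11,-0.12,0,0.3],[1,-0.11,-0.18,0,0.4],[1,-0.1,-0.235,0,0.5],[1,-0.07,-0.274,0,0.574],[1,-0.045,-0.274,0,0.574],[1,-0.045,-0.274,0,0.574],[1,-0.045,-0.274,-0.05,0.574],[1,-0.045,-0.274,-0.075,0.574],[1,-0.045,-0.274,-0.087,0.574],[1,-0.045,-0.274,-0.087,0.574]]';python3 -m creep '[[1,0,0,0,0],[1,0,0,0,0]]'; python3 -m creep '[[1,0.002,0.0003,0,0],[1,0.004,0.0006,0,0],[1,0.006,0.0008,0,0],[1,0.006,0.0008,0,0]]'
```

```text
clock: 28.78
tool_pos: [0.5331, -0.1204, 0.2048]
orientation: [-0.069, 0.998, 0.0, -0.001]
ft_force: [-0.1, -0.2, -0.5]
finger_gap: 0.0317
grip_force: 25.0
clock: 29.02
tool_pos: [0.534, -0.121, 0.2061]
orientation: [-0.069, 0.998, -0.0, 0.0]
ft_force: [-0.3, -0.7, -1.7]
finger_gap: 0.0318
grip_force: 25.0
clock: 29.52
tool_pos: [0.5402, -0.1202, 0.2057]
orientation: [-0.069, 0.998, -0.0, 0.0]
ft_force: [-0.3, -0.5, -1.6]
finger_gap: 0.032
grip_force: 25.0
```

```bash
python3 -m creep '[[1,0.002,0.0003,-0.001,0],[1,0.002,0.0003,-0.001,0]]';python3 -m creep '[[1,0.002,0.0003,0,0],[1,0.002,0.0003,0,0]]'; python3 -m creep '[[1,0.0015,0.0002,0,0],[1,0.0015,0.0002,0,0]]'
```

```text
clock: 29.78
tool_pos: [0.5421, -0.1199, 0.2046]
orientation: [-0.069, 0.998, 0.0, -0.0]
ft_force: [-0.5, 0.1, -0.7]
finger_gap: 0.0319
grip_force: 25.0
clock: 30.02
tool_pos: [0.5436, -0.1196, 0.2045]
orientation: [-0.069, 0.998, 0.0, -0.001]
ft_force: [-2.0, -0.1, -1.1]
finger_gap: 0.0316
grip_force: 25.0
clock: 30.28
tool_pos: [0.5442, -0.1194, 0.2043]
orientation: [-0.069, 0.998, 0.0, -0.002]
ft_force: [-6.4, -1.0, 0.4]
finger_gap: 0.032
grip_force: 25.0
```

```bash
python3 -m creep '[[1,0.0012,0.0002,0,0],[1,0.0012,0.0002,0,0]]'; python3 -m creep '[[1,-0.0002,0.0015,0,0],[1,-0.0004,0.003,0,0],[1,-0.0005,0.004,0,0],[1,-0.0005,0.004,0,0]]'; python3 -m creep '[[1,-0.0002,0.0015,0,0],[1,-0.0002,0.0015,0,0]]'; python3 -m creep '[[1,-0.0002,0.0015,0,0],[1,-0.0002,0.0015,0,0]]';python3 -m creep '[[1,-0.0002,0.0015,0,0],[1,-0.0002,0.0015,0,0]]'
```

```text
clock: 30.52
tool_pos: [0.5446, -0.1193, 0.2041]
orientation: [-0.068, 0.998, 0.001, -0.003]
ft_force: [-8.7, -3.2, 3.0]
finger_gap: 0.0319
grip_force: 25.0
clock: 31.02
tool_pos: [0.5442, -0.1156, 0.2038]
orientation: [-0.068, 0.998, 0.0, -0.003]
ft_force: [-8.4, -5.3, -1.0]
finger_gap: 0.0319
grip_force: 25.0
clock: 31.28
tool_pos: [0.544, -0.1144, 0.2038]
orientation: [-0.069, 0.998, 0.0, -0.003]
ft_force: [-8.8, -9.0, -1.2]
finger_gap: 0.0319
grip_force: 25.0
clock: 31.52
tool_pos: [0.5439, -0.114, 0.2039]
orientation: [-0.069, 0.998, -0.001, -0.003]
ft_force: [-8.4, -16.6, -1.9]
finger_gap: 0.0316
grip_force: 25.0
clock: 31.78
tool_pos: [0.5438, -0.1136, 0.204]
orientation: [-0.069, 0.998, -0.002, -0.002]
ft_force: [-9.7, -25.0, -3.2]
finger_gap: 0.0315
grip_force: 25.0
```

```bash
python3 -m creep '[[1,0.0001,-0.0015,0,0],[1,0.0001,-0.0015,-0.0012,0],[0,0.0001,-0.0015,-0.0012,0],[-1,0.0001,-0.0015,-0.0012,0],[-1,0.0001,-0.0015,-0.0012,0],[-1,0.0001,-0.0015,-0.0012,0],[-1,0.0001,-0.0015,-0.0012,0],[-1,0.0001,-0.0015,-0.0012,0],[-1,0,-0.0015,0.04,0],[-1,0,-0.0015,0.09,0],[-1,-0.03,-0.0015,0.14,0],[-1,-0.03,-0.0015,0.14,0]]'; python3 -c "
from wm import *
wm(save='w10',z0=.012)"
```

```text
clock: 33.28
tool_pos: [0.5153, -0.1124, 0.3482]
orientation: [-0.068, 0.998, -0.001, 0.003]
ft_force: [1.2, 0.1, 0.1]
finger_gap: 0.0882
grip_force: 0.0
px [261. 254.] xy [ 0.5469 -0.1591] size [0.141, 0.098] yaw -1.434
tool [ 0.5155 -0.1123  0.3463] yang 1.708
```

```bash
python3 -m creep '[[-1,-0.04,0.04,0,0],[-1,-0.06,0.09,0,0.05],[-1,-0.06,0.15,0,0.1],[-1,-0.05,0.21,0,0.2],[-1,-0.04,0.27,0,0.25],[-1,-0.02,0.33,0,0.3],[-1,0,0.39,0,0.4],[-1,0.0175,0.45,0,0.456],[-1,0.0175,0.469,0,0.456],[-1,0.0175,0.469,0,0.456],[-1,0.0175,0.469,0,0.456],[-1,0.0175,0.469,0,0.456]]'
python3 - <<'E'
from wm import *
wm(save='w11')
c=r.get_image('side'); cv2.imwrite('pics/s11.png',c['img'][:,:,::-1])
E
```

```text
clock: 34.83
tool_pos: [0.5331, 0.3552, 0.3446]
orientation: [-0.291, 0.957, -0.0, -0.0]
ft_force: [-0.6, 0.4, 0.0]
finger_gap: 0.0879
grip_force: 0.0
px [324. 228.] xy [0.5323 0.3599] size [0.058, 0.097] yaw 0.62
tool [0.5332 0.3553 0.3448] yang 2.162
```

```bash
python3 -m creep '[[-1,-0.001,0.003,-0.06,0],[-1,-0.001,0.003,-0.12,0],[-1,-0.001,0.003,-0.152,0],[-1,-0.001,0.003,-0.152,0],[1,-0.001,0.003,-0.152,0],[1,-0.001,0.003,-0.152,0],[1,-0.001,0.003,-0.152,0],[1,-0.001,0.003,-0.152,0],[1,-0.001,0.003,-0.152,0],[1,-0.001,0.003,-0.152,0],[1,-0.001,0.003,-0.152,0],[1,-0.001,0.003,-0.152,0]]' 25; python3 -m creep '[[1,0,0,0,0],[1,0,0,0,0],[1,0,0,0.05,0],[1,0,0,0.1,0],[1,0,0,0.1,0],[1,0,0,0.1,0]]'
```

```text
clock: 36.42
tool_pos: [0.5321, 0.3598, 0.1927]
orientation: [-0.292, 0.956, -0.0, -0.0]
ft_force: [0.4, 0.3, 2.5]
finger_gap: 0.032
grip_force: 25.0
clock: 37.17
tool_pos: [0.5317, 0.3595, 0.2919]
orientation: [-0.292, 0.956, -0.0, -0.001]
ft_force: [-0.0, -1.1, -1.6]
finger_gap: 0.0322
grip_force: 25.0
```

```bash
python3 -m creep '[[1,-0.03,-0.05,0,-0.05],[1,-0.05,-0.105,0,-0.1],[1,-0.06,-0.165,0,-0.2],[1,-0.06,-0.225,0,-0.3],[1,-0.06,-0.285,0,-0.4],[1,-0.06,-0.345,0,-0.456],[1,-0.04,-0.397,0,-0.456],[1,-0.01,-0.397,0,-0.456],[1,-0.01,-0.397,-0.05,-0.456],[1,-0.01,-0.397,-0.075,-0.456],[1,-0.01,-0.397,-0.087,-0.456],[1,-0.01,-0.397,-0.0875,-0.456]]';python3 -m creep '[[1,0,0,0,0],[1,0,0,0,0]]'; python3 -m creep '[[1,0.002,0.0003,0,0],[1,0.004,0.0006,0,0],[1,0.006,0.0008,0,0],[1,0.006,0.0008,0,0]]'
```

```text
clock: 38.67
tool_pos: [0.5216, -0.0371, 0.2039]
orientation: [-0.069, 0.998, 0.0, -0.001]
ft_force: [0.2, 0.4, -2.0]
finger_gap: 0.0321
grip_force: 25.0
clock: 38.92
tool_pos: [0.5222, -0.0372, 0.2054]
orientation: [-0.069, 0.998, -0.0, 0.0]
ft_force: [0.2, -0.1, -1.5]
finger_gap: 0.0318
grip_force: 25.0
clock: 39.42
tool_pos: [0.5283, -0.0364, 0.2052]
orientation: [-0.069, 0.998, -0.0, 0.0]
ft_force: [0.3, 0.2, -1.3]
finger_gap: 0.0317
grip_force: 25.0
```

```bash
python3 -m creep '[[1,0.002,0.0003,-0.001,0],[1,0.002,0.0003,-0.001,0]]';python3 -m creep '[[1,0.002,0.0003,0,0],[1,0.002,0.0003,0,0]]'; python3 -m creep '[[1,0.0015,0.0002,0,0],[1,0.0015,0.0002,0,0]]'
```

```text
clock: 39.67
tool_pos: [0.53, -0.0361, 0.204]
orientation: [-0.069, 0.998, 0.0, -0.0]
ft_force: [-0.6, -0.0, -2.5]
finger_gap: 0.0318
grip_force: 25.0
clock: 39.92
tool_pos: [0.5308, -0.0359, 0.2037]
orientation: [-0.068, 0.998, 0.0, -0.002]
ft_force: [-5.6, -1.7, 0.1]
finger_gap: 0.0321
grip_force: 25.0
clock: 40.17
tool_pos: [0.5313, -0.0357, 0.2034]
orientation: [-0.068, 0.998, 0.0, -0.004]
ft_force: [-8.6, -1.9, 2.5]
finger_gap: 0.0316
grip_force: 25.0
```

```bash
python3 -m creep '[[1,-0.0002,0.0015,0,0],[1,-0.0004,0.003,0,0],[1,-0.0005,0.004,0,0],[1,-0.0005,0.004,0,0]]'; python3 -m creep '[[1,-0.0002,0.0015,0,0],[1,-0.0002,0.0015,0,0]]'; python3 -m creep '[[1,-0.0002,0.0015,0,0],[1,-0.0002,0.0015,0,0]]';python3 -m creep '[[1,-0.0002,0.0015,0,0],[1,-0.0002,0.0015,0,0]]'
```

```text
clock: 40.67
tool_pos: [0.5308, -0.032, 0.2032]
orientation: [-0.068, 0.998, 0.0, -0.004]
ft_force: [-7.9, -5.3, -0.2]
finger_gap: 0.0317
grip_force: 25.0
clock: 40.92
tool_pos: [0.5306, -0.0306, 0.2032]
orientation: [-0.068, 0.998, 0.0, -0.003]
ft_force: [-6.8, -5.2, -1.6]
finger_gap: 0.0319
grip_force: 25.0
clock: 41.18
tool_pos: [0.5306, -0.0301, 0.2032]
orientation: [-0.069, 0.998, -0.001, -0.003]
ft_force: [-7.2, -15.3, -2.3]
finger_gap: 0.0322
grip_force: 25.0
clock: 41.42
tool_pos: [0.5305, -0.0297, 0.2034]
orientation: [-0.069, 0.998, -0.002, -0.003]
ft_force: [-8.8, -24.0, -1.7]
finger_gap: 0.0319
grip_force: 25.0
```

```bash
python3 -m creep '[[1,0.0001,-0.0015,0,0],[1,0.0001,-0.0015,-0.0012,0],[0,0.0001,-0.0015,-0.0012,0],[-1,0.0001,-0.0015,-0.0012,0],[-1,0.0001,-0.0015,-0.0012,0],[-1,0.0001,-0.0015,-0.0012,0],[-1,0.0001,-0.0015,-0.0012,0],[-1,0.0001,-0.0015,-0.0012,0],[-1,0,-0.0015,0.04,0],[-1,0,-0.0015,0.09,0],[-1,-0.03,-0.02,0.14,0],[-1,-0.06,-0.08,0.16,0]]'; python3 -m creep '[[-1,-0.01,-0.03,0.01,0],[-1,-0.01,-0.03,0.01,0],[-1,-0.01,-0.03,0.01,0]]'; python3 -c "
from wm import *
wm(save='w12',z0=.012)"
```

```text
clock: 42.92
tool_pos: [0.4758, -0.1003, 0.3649]
orientation: [-0.07, 0.998, -0.001, 0.002]
ft_force: [1.1, -0.0, 0.0]
finger_gap: 0.0879
grip_force: 0.0
clock: 43.3
tool_pos: [0.4657, -0.1303, 0.3717]
orientation: [-0.068, 0.998, 0.0, -0.0]
ft_force: [-0.2, -0.1, 0.1]
finger_gap: 0.0879
grip_force: 0.0
px [324. 301.] xy [ 0.5417 -0.1144] size [0.226, 0.099] yaw -1.434
tool [ 0.4659 -0.13    0.3715] yang 1.708
```

View pics/w12.png

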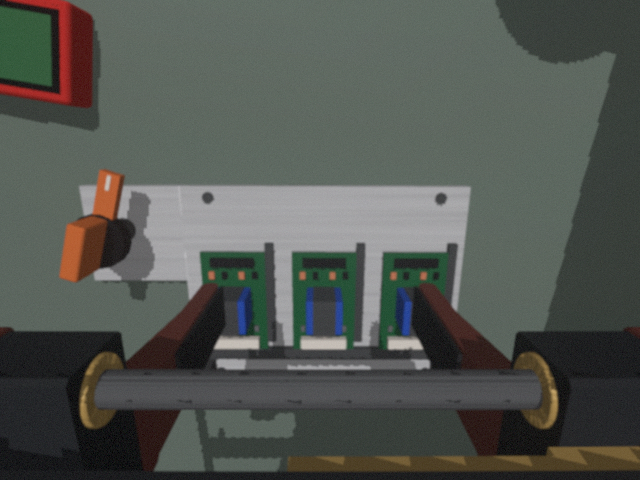

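All three boards sit against their stops (edges at cols 266, 357, 447) and the fence (row ~350). Next I close the frame: go over the bar and grip.

```bash
python3 -m creep '[[-1,0,0,0.05,-0.18],[-1,0,0,0.1,-0.36],[-1,0,0,0.1,-0.54],[-1,0,0,0.1,-0.72],[-1,0.03,0.005,0.1,-0.9],[-1,0.06,0.01,0.1,-1.08],[-1,0.1,0.015,0.1,-1.26],[-1,0.14,0.02,0.1,-1.44],[-1,0.176,0.0265,0.1,-1.575],[-1,0.176,0.0265,0.1,-1.575],[-1,0.176,0.0265,0.1,-1.575],[-1,0.176,0.0265,0.1,-1.575]]'
python3 - <<'E'
from h import *
c=grab('wrist','w13');s=r.read_state();print(s['tool_pos'],s['joints'].round(2))
hsv=cv2.cvtColor(c['img'],cv2.COLOR_RGB2HSV)
print(proj(c,[[.6425-.137*y,-.1035+y,.2455] for y in (.04,.08,.12)]))
g=cv2.inRange(hsv,(0,0,120),(180,40,255))
for y in (40,100,160): 
    x=np.where(g[y,230:420])[0]; print(y,x.min()+230 if len(x) else None,x.max()+230 if len(x) else None,len(x))
E
```

```text
clock: 44.85
tool_pos: [0.641, -0.1039, 0.4718]
orientation: [0.658, 0.753, -0.0, -0.0]
ft_force: [0.2, -0.7, -0.5]
finger_gap: 0.0881
grip_force: 0.0
[ 0.64103179 -0.10410795  0.47208334] [-0.18  0.4   1.51 -0.    1.24 -0.31]
[[321.16990079 202.0370586 ]
 [321.1902141  125.57414004]
 [321.21034109  40.38189692]]
40 230 350 57
100 None None 0
160 230 365 57
```

View pics/w13.png

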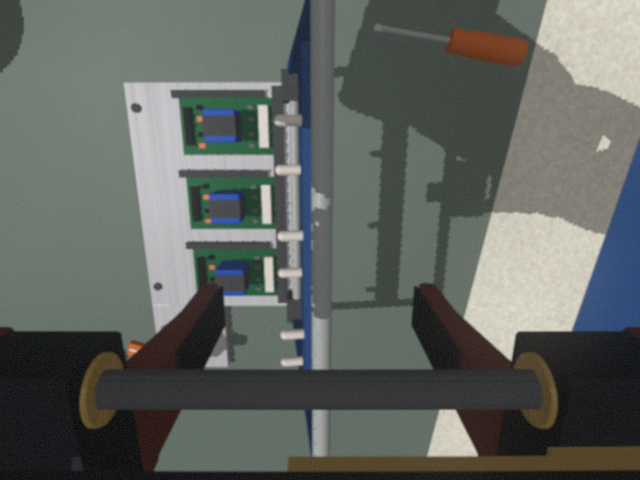

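Bar at col 322, centred between the fingers. Descend, grip and swing down.

```bash
python3 -m creep '[[-1,0.001,0,-0.05,0],[-1,0.001,0,-0.063,0],[1,0.001,0,-0.063,0],[1,0.001,0,-0.063,0],[1,0.001,0,-0.063,0],[1,0.001,0,-0.063,0],[1,0.001,0,-0.063,0],[1,0.001,0,-0.063,0],[1,0.001,0,-0.063,0],[1,0.001,0,-0.063,0],[1,0.001,0,-0.063,0],[1,0.001,0,-0.063,0]]' 20; python3 -m creep '[[1,0,0,0,0],[1,0,0,0,0]]'
```

```text
clock: 46.4
tool_pos: [0.6427, -0.1042, 0.409]
orientation: [0.659, 0.753, 0.0, 0.0]
ft_force: [-0.2, -0.1, -0.2]
finger_gap: 0.0112
grip_force: 20.0
clock: 46.65
tool_pos: [0.6427, -0.1042, 0.409]
orientation: [0.659, 0.753, -0.0, -0.0]
ft_force: [0.6, -0.6, -1.5]
finger_gap: 0.0115
grip_force: 20.0
```

```bash
python3 -m creep '[[1,-0.02,-0.0028,0.001,0],[1,-0.0415,-0.0057,0.0012,0],[1,-0.0824,-0.0114,-0.006,0],[1,-0.1212,-0.0167,-0.0212,0],[1,-0.156,-0.0215,-0.0438,0],[1,-0.1858,-0.0257,-0.073,0],[1,-0.2093,-0.0289,-0.1076,0],[1,-0.2255,-0.0311,-0.1462,0],[1,-0.2255,-0.0311,-0.1462,0]]'
```

```text
clock: 47.78
tool_pos: [0.4163, -0.1351, 0.261]
orientation: [0.659, 0.752, -0.0, -0.001]
ft_force: [1.5, 2.3, -4.9]
finger_gap: 0.0114
grip_force: 20.0
```

```bash
python3 -m creep '[[1,-0.003,-0.0004,-0.012,0],[1,-0.006,-0.0008,-0.025,0],[1,-0.008,-0.001,-0.038,0],[1,-0.009,-0.0011,-0.05,0],[1,-0.009,-0.0011,-0.05,0]]'; python3 -m creep '[[1,0,0,-0.006,0],[1,0,0,-0.012,0],[1,0,0,-0.012,0]]'
```

```text
clock: 48.4
tool_pos: [0.4079, -0.1362, 0.2119]
orientation: [0.658, 0.753, -0.0, -0.001]
ft_force: [-1.9, 4.5, -3.0]
finger_gap: 0.0114
grip_force: 20.0
clock: 48.78
tool_pos: [0.4077, -0.1362, 0.2006]
orientation: [0.658, 0.753, -0.0, -0.001]
ft_force: [-4.3, 2.2, -3.8]
finger_gap: 0.0112
grip_force: 20.0
```

```bash
python3 -m creep '[[1,0,0,-0.002,0],[1,0,0,-0.003,0],[1,0,0,-0.003,0]]'; python3 -m creep '[[1,0,0,-0.002,0],[1,0,0,-0.002,0]]'
```

```text
clock: 49.15
tool_pos: [0.4076, -0.1362, 0.1991]
orientation: [0.658, 0.753, -0.0, -0.001]
ft_force: [-8.8, 3.9, 20.2]
finger_gap: 0.0114
grip_force: 20.0
clock: 49.4
tool_pos: [0.4076, -0.1366, 0.1973]
orientation: [0.658, 0.753, -0.0, -0.0]
ft_force: [-11.0, -0.0, 22.9]
finger_gap: 0.0115
grip_force: 20.0
```

Frame shut at its stop (z back at the initial height, +20 N). Release and go to the collar.

```bash
python3 -m creep '[[1,0,0,0.001,0],[0,0,0,0.001,0],[0,0,0,0.001,0],[0,0,0,0.001,0],[0,0,0,0.05,0],[-1,0,0,0.11,0.15],[-1,0.02,-0.03,0.14,0.33],[-1,0.04,-0.07,0.14,0.5],[-1,0.06,-0.12,0.14,0.68],[-1,0.0875,-0.17,0.14,0.86],[-1,0.0875,-0.17,0.14,1.04],[-1,0.0875,-0.17,0.14,1.26]]'; python3 -m creep '[[-1,0,0,0,0.08],[-1,0,0,0,0.08],[-1,0,0,0,0.08]]'
python3 - <<'E'
from h import *
t=grab('top','t14');c=grab('wrist','w14');s=r.read_state();q=s['orientation'];print(s['tool_pos'],s['joints'].round(2),2*np.arctan2(q[1],q[0])-np.pi/2)
b=np.hstack([cv2.resize(c['img'],(400,300)),cv2.resize(t['img'][205:305,325:475],(400,300))]);cv2.imwrite('pics/b14.png',b[:,:,::-1])
hsv=cv2.cvtColor(c['img'],cv2.COLOR_RGB2HSV)
o=cv2.inRange(hsv,(5,150,100),(18,255,255))
for k in cv2.findContours(o,cv2.RETR_EXTERNAL,cv2.CHAIN_APPROX_SIMPLE)[0]:
    if cv2.contourArea(k)>300:
        p=cv2.boxPoints(cv2.minAreaRect(k));print(p.round().tolist(),[onz(c,x,.09)[:2].round(4).tolist() for x in p])
E
```

```text
clock: 50.9
tool_pos: [0.4959, -0.3072, 0.3354]
orientation: [0.102, 0.995, -0.0, -0.0]
ft_force: [-0.8, 0.4, 0.4]
finger_gap: 0.0878
grip_force: 0.0
clock: 51.28
tool_pos: [0.4958, -0.3064, 0.3358]
orientation: [0.066, 0.998, -0.0, 0.0]
ft_force: [-0.6, 0.3, -0.7]
finger_gap: 0.0879
grip_force: 0.0
[ 0.49575892 -0.30636229  0.33585298] [-0.57  0.45  1.77 -0.    0.92 -2.01] 1.4395364164270976
[[303.0, 293.0], [307.0, 218.0], [330.0, 219.0], [326.0, 294.0]] [[0.5156, -0.3193], [0.4672, -0.3098], [0.4698, -0.2962], [0.5184, -0.3049]]
[[307.0, 217.0], [309.0, 164.0], [331.0, 165.0], [329.0, 218.0]] [[0.4666, -0.3098], [0.4354, -0.3041], [0.4377, -0.2912], [0.469, -0.2965]]
```

View pics/b14.png

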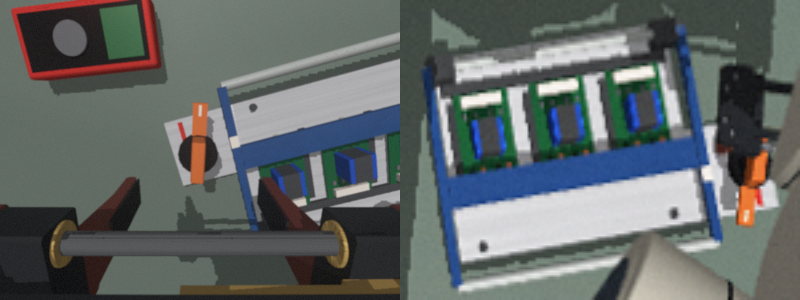

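Frame down over all three seated modules and collar still open. Grip the wing and turn clockwise.

```bash
python3 -m creep '[[-1,0,-0.001,-0.05,-0.045],[-1,0,-0.001,-0.092,-0.045],[-1,0,-0.001,-0.092,-0.045],[1,0,-0.001,-0.092,-0.045],[1,0,-0.001,-0.092,-0.045],[1,0,-0.001,-0.092,-0.045],[1,0,-0.001,-0.092,-0.045],[1,0,-0.001,-0.092,-0.045],[1,0,-0.001,-0.092,-0.045],[1,0,-0.001,-0.092,-0.045],[1,0,-0.001,-0.092,-0.045],[1,0,-0.001,-0.092,-0.045]]' 30;  python3 -m creep '[[1,0,0,0,0],[1,0,0,0,-0.15],[1,0,0,0,-0.3],[1,0,0,0,-0.45],[1,0,0,0,-0.6],[1,0,0,0,-0.75],[1,0,0,0,-0.9],[1,0,0,0,-1.05],[1,0,0,0,-1.15],[1,0,0,0,-1.23],[1,0,0,0,-1.23],[1,0,0,0,-1.23]]'; python3 -c "
from station import r
import numpy as np
s=r.read_state();q=s['orientation'];print(2*np.arctan2(q[1],q[0])-np.pi/2,s['torque'])"
```

```text
clock: 52.88
tool_pos: [0.4957, -0.3075, 0.2438]
orientation: [0.088, 0.996, -0.0, -0.0]
ft_force: [-0.6, -1.3, -1.4]
finger_gap: 0.0139
grip_force: 30.0
clock: 54.38
tool_pos: [0.4958, -0.3073, 0.2438]
orientation: [0.646, 0.764, 0.0, 0.0]
ft_force: [1.5, 1.0, -0.8]
finger_gap: 0.0141
grip_force: 30.0
0.16684555685120883 [-0.01766668 -0.23354058 -0.01885948]
```

```bash
python3 -m creep '[[1,0,0,0,-0.04],[1,0,0,0,-0.04],[1,0,0,0,-0.04],[-1,0,0,0,-0.03],[-1,0,0,0,-0.03],[-1,0,0,0,-0.03],[-1,0,0,0,-0.03],[-1,0,0,0,-0.03],[-1,0,0,0.05,-0.03],[-1,0,0,0.11,-0.03],[-1,-0.02,-0.06,0.17,-0.03],[-1,-0.02,-0.06,0.17,-0.03]]'
python3 - <<'E'
from h import *
c=grab('wrist','w15');print(r.read_state()['torque'])
hsv=cv2.cvtColor(c['img'],cv2.COLOR_RGB2HSV)
o=cv2.inRange(hsv,(5,150,100),(18,255,255))
for k in cv2.findContours(o,cv2.RETR_EXTERNAL,cv2.CHAIN_APPROX_SIMPLE)[0]:
    if cv2.contourArea(k)>150:
        W=np.array([onz(c,x,.06)[:2] for x in cv2.boxPoints(cv2.minAreaRect(k))]);L=max([W[1]-W[0],W[2]-W[1]],key=np.linalg.norm);print(W.mean(0),np.arctan2(L[1],L[0])%np.pi,np.linalg.norm(L))
b=cv2.inRange(hsv,(105,150,60),(125,255,255))
for k in cv2.findContours(b,cv2.RETR_EXTERNAL,cv2.CHAIN_APPROX_SIMPLE)[0]:
    if cv2.contourArea(k)>150:
        W=np.array([onz(c,x,.04)[:2] for x in cv2.boxPoints(cv2.minAreaRect(k))]);L=max([W[1]-W[0],W[2]-W[1]],key=np.linalg.norm);print('blue',W.mean(0),np.arctan2(L[1],L[0])%np.pi,np.linalg.norm(L))
E
```

```text
clock: 55.88
tool_pos: [0.4756, -0.369, 0.4174]
orientation: [0.658, 0.753, -0.0, 0.003]
ft_force: [0.5, -0.1, -0.3]
finger_gap: 0.0877
grip_force: 0.0
[-0.08704934  0.03095531  0.00773176]
[ 0.49485752 -0.29182568] 1.73683238785454 0.08035185451606212
blue [ 0.55423481 -0.21241952] 0.13810750533437247 0.04043411556804296
blue [ 0.54900836 -0.18367257] 0.3123099954194971 0.040475382113723826
blue [ 0.50966313 -0.20637866] 1.6958323175986214 0.055509262113047644
```

```bash
python3 -m creep '[[-1,0,0,0,0],[-1,0,0,0,0],[-1,0,0,0,0]]'; python3 -c "
from station import r
print(r.finish_job())"
```

```text
clock: 56.3
tool_pos: [0.4758, -0.3665, 0.4125]
orientation: [0.657, 0.754, -0.0, -0.001]
ft_force: [-0.7, 0.4, 0.4]
finger_gap: 0.0877
grip_force: 0.0
the job is handed in; nothing more can be done
None
```

The job is handed in at about 56 s, with no verdict returned: all three modules are seated in the bays, the frame is shut over them, and the collar measures about 1.27 rad (needs over 1.18).

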